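# Lock the filter panel of the sanding dust extractor

### The arm

A 7-joint arm with a two-finger parallel gripper is mounted at the origin on the work surface. World frame = base frame: x ahead of the robot, y to its left, z up, the work surface at z = 0. Lengths are in m, angles in rad, forces in N, time in s.
With the tool pointing down it reaches from about 0.425 to 0.875 m from the base axis. Payload 4.7 kg.
Tool frame: the origin (TCP) lies on the centre line of the jaws, within the pads' length; the fingertips stand 14 mm ahead of it and the grasp point (between the pads) lies 5 mm behind it (env.tip_reach is the distance from the TCP to the fingertips, in m); y points along the fingers, z is the direction in which the jaws open and shut, and the axes are right-handed (so a half turn about y gives the same grasp; the last joint's range is limited). The gripper opens to 85 mm and grips with 20 to 120 N. Pads are 22 mm wide; open, the fingers measure 114 mm over their backs; the gripper's body (76 mm by 85 mm) begins 54 mm behind the grasp point. The pads swing forward as they close: fully open they stand 13 mm farther back than shut.
Start: joints at [-1.206, 0.321, -0.07, 1.45, 0.023, 1.371, -0.057], TCP at [0.223, 0.61, 0.245] pointing down, gripper open.
Joint ranges: [-2.86, 2.86], [-0.3, 2.09], [-1.38, 1.24], [0.06, 2.45], [-1.56, 4.7], [0.09, 2.05], [-2.69, 2.69]. Speed limits (rad/s): [2.57, 2.57, 3.14, 3.14, 3.14, 3.14, 3.14].

### API

Orientations are given as a unit quaternion [x, y, z, w].
In Python, from workcell import readout, optics, env gives the robot as it stands.
- The arm moves only by the tool play_rows, never from a script. Its argument "plan" is a list of rows, each an object of numbers: "ax", "ay", "az": the turn, a rotation vector about the tool's x, y, z in degrees; "x", "y", "z": the shift along the tool's x, y, z in m; "jaw": the finger opening in m, from 0 to 0.0854. A call has 1 to 12 rows; each row shifts and turns the commanded pose from where the row before left it, along the tool's axes as they then stand; what a row does not reach is not made up. A row lasts 1/12 s, in which the tool goes at most 41.7 mm and 7.16 degrees, less where a joint would pass 70% of its speed; a pose out of reach is approached as far as the arm can. A call with a gripper value outside its range is refused whole. The fingers move at their own pace and stop on an object; the grip force is fixed at half the most. Time passes only in rows, so rows that do not move let the fingers close. It gives the time, the measured TCP pose, the force and the opening at its end, in the units of the state.
- readout.read_state(): the state, without advancing time (a new reading comes with each control period).
- optics.capture(name): name is "scene" or "top" or "wrist"; returns a dict with "color" (420x560x3 uint8, red, green, blue), "mtx" (3x3 intrinsics, pixels), "rvec" (rotation vector, rad) and "tvec" (3), from world to camera coordinates, as OpenCV has them; the wrist camera has in their place "tool_from_camera" (4x4, takes a point from camera to tool coordinates, whose origin is the TCP and whose axes are the tool frame's). Camera axes: x right, y down, z forward; pixel columns grow to the right and rows downward; lengths in m; the calibration is good to about 2 mm. A picture is of the moment at which its call begins: read the wrist's pose just before it. There is no depth.
- env.hand_in(): hands the job in, once; it reports no verdict.
The state is a dict: "clock": time; "qpos": joint angles; "qd": joint speeds; "effort": joint torques, N m; "tool_pos": TCP position; "tcp_rot": TCP orientation; "force": force on the tool from outside, world axes, zero at the start; "moment": the same for the moment, N m; "grip_width": finger opening in m.
Only numpy, scipy, OpenCV 4.12 (cv2) and the standard library are available. Lean on these libraries where they do the work, as an engineer would, in place of code of your own. Each camera call takes 0.05 s, during which the arm holds its last target.

### The job

The blue filter panel of the dust extractor is unlocked and its seal pushes it slightly open. Set your fingertips in the slot of the yellow quarter-turn fastener, press the panel down shut, and while it is down turn the fastener clockwise (seen from above) to its stop, so that the panel stays shut when you let go and move clear. Do not pick up or push aside the things standing around.

Things in the scene. Friction and masses are not known exactly. Their poses are not given: they have to be found in the camera images.
- extractor: Benchtop dust extractor, fixed, a white box 300 (x) x 260 (y) x 110 mm high. Origin: centre of its underside, on the table; its x axis points from its front (fastener end, nearer the robot) to its back, z up. Its front 210 mm is an open bay under the blue panel; the rear 90 mm is a flat deck 110 mm high. Panel shut, the fastener's axis is at x = -85, y = 0 mm.
- panel_hinge (a point): Middle of the panel's hinge line, at x = +60, y = 0, z = 110 mm of the extractor; the line runs along the extractor's y. The blue panel, 210 x 260 x 8 mm, reaches from here to the extractor's front edge and lies on the 110 mm high rim when shut.
- collar (a point): Centre of the mouth of the black collar round the fastener, on its axis, 142 mm above the table when the panel is shut. The collar (inner diameter 106, outer 116 mm) is part of the panel and rises 24 mm from its top. In it turns the fastener's head, diameter 100 mm: two yellow half-moons, level with the collar's top, with the slot between them.
- slot (a point): Centre of the floor of the dark straight slot, on the fastener's axis. Slot 30 mm wide, 21 mm deep, 106 mm long (its ends closed by the collar). Site y runs along the slot, x across, z up the fastener's axis; turns with it. Panel shut: 121 mm above the table, at x = -85, y = 0 mm of the extractor; sprung up: about 15 mm higher, leaning 0.1 rad.
- panel (a joint): Opening angle of the panel about its hinge (rad): 0 shut, 0.15 at most. Its sprung seal holds it about 0.1 open while unlocked; about 8 N down at the fastener shuts it fully; let go unlocked, it springs up again. Locked, a cam under the panel caught below a ledge of the box keeps it under about 0.02.
- lock (a joint): Turn of the fastener (rad), 0 to 1.571, hard stops, grows clockwise from above; stays where left (friction 0.06 N m). 0 unlocked: slot along the extractor's y; 1.571 locked: along its x. Starts at 0 to 0.3. Turned past 0.6 before the panel is shut, the cam lands on or against the ledge and the panel cannot shut. Fingers have play in the slot: turn them past a quarter turn to reach the stop.
- glue: Loose white glue bottle, 48 mm diameter, 140 mm tall, standing on the table beside the extractor; origin at the centre of its underside. Leave alone.
- parts_box: Loose clear plastic box with compartments, 100 x 75 x 35 mm, on the table; origin at the centre of its underside. Leave alone.
- sanding_block: Loose cork sanding block, 45 x 90 x 30 mm, lying on the extractor's rear deck; origin at the centre of its underside. Leave alone.

How it is judged:
By the outcome, as a careful person would: the job done as asked, in the order asked, and still so for the second after the job is handed in, with the robot touching nothing.
It also fails if it takes over 35 s, if anything falls off the work surface, if the arm or the gripper's body presses on something with over 40 N, if the wrist force passes 120 N, or if a joint passes its speed limit or range.

## Working session

There is one attempt and no reset: what is moved stays moved. The work goes in short steps, Python scripts to look and compute and a tool call to move; the robot and the scene stay as the last step left them, time stands still between calls to the robot, and variables do not carry over. Pictures are saved under pics/ and viewed, and the job is handed in when it is done.

Besides the shell and the picture viewer there is one more tool, called after "Request:" as name(argument=value, ...) on one line, values as JSON. play_rows: Moves the arm, as the interface text tells. Its arguments: {"type":"object","properties":{"plan":{"type":"array"}},"required":["plan"]}

```bash
mkdir -p pics; ls
python3 - <<'E'
from workcell import readout, optics, env
import cv2
print(readout.read_state(), env.tip_reach)
for n in ("scene","top","wrist"):
    c=optics.capture(n); cv2.imwrite(f"pics/{n}0.png",c["color"][:,:,::-1])
    print(n,{k:v for k,v in c.items() if k!="color"})
E
```

```text
pics
{'clock': 0.0, 'qpos': array([-1.20588317,  0.3218188 , -0.07008971,  1.45168135,  0.02261573,
        1.37079919, -0.0568825 ]), 'qd': array([-4.45857959e-04,  2.98735183e-04, -5.60979454e-04,  4.11320577e-04,
       -5.72427955e-05,  3.55812405e-04,  4.57216742e-04]), 'effort': array([-1.38395467e-04, -4.93582356e+01, -3.82483983e-01, -3.14334726e+01,
        1.29594753e-02,  1.12843895e-02,  6.96698081e-06]), 'tool_pos': array([0.22325035, 0.60991021, 0.24422306]), 'tcp_rot': array([ 0.6969339 , -0.1234555 ,  0.12329762, -0.69558578]), 'force': array([-0.30852476,  0.24617539,  0.1391097 ]), 'moment': array([-0.00849285,  0.00339981,  0.07129185]), 'grip_width': 0.08545950622463011} 0.014
scene {'mtx': array([[485.29560214,   0.        , 279.68390446],
       [  0.        , 485.29560214, 207.04221605],
       [  0.        ,   0.        ,   1.        ]]), 'rvec': array([ 1.36206986,  2.32957177, -0.80907213]), 'tvec': array([ 0.31887235, -0.37611548,  1.44486882])}
top {'mtx': array([[481.05332627,   0.        , 280.92443256],
       [  0.        , 481.05332627, 205.86303871],
       [  0.        ,   0.        ,   1.        ]]), 'rvec': array([ 2.15415197, -2.12898825,  0.18000775]), 'tvec': array([-0.00722853,  0.64421348,  0.96323361])}
wrist {'mtx': array([[365.94821977,   0.        , 284.99205864],
       [  0.        , 365.94821977, 210.19449566],
       [  0.        ,   0.        ,   1.        ]]), 'tool_from_camera': array([[ 8.28420423e-04,  9.48736551e-01,  3.16066876e-01,
        -8.01226823e-02],
       [ 8.73945723e-05, -3.16067052e-01,  9.48736850e-01,
        -1.28102157e-01],
       [ 9.99999653e-01, -7.58330454e-04, -3.44750826e-04,
         1.08599353e-03],
       [ 0.00000000e+00,  0.00000000e+00,  0.00000000e+00,
         1.00000000e+00]])}
```

View pics/scene0.png

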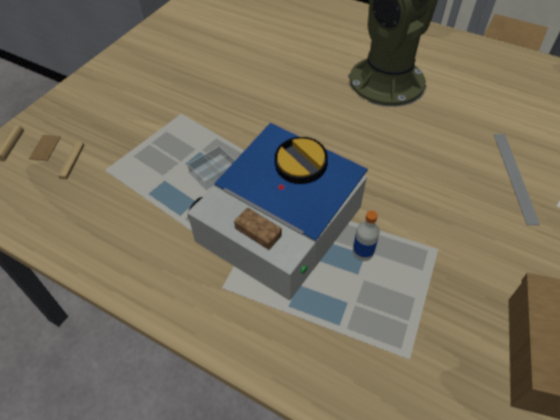

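View pics/top0.png

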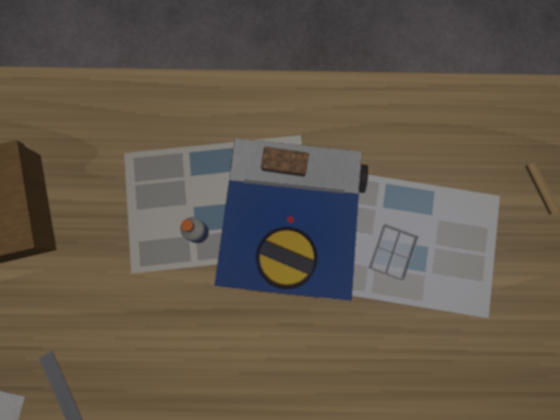

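View pics/wrist0.png

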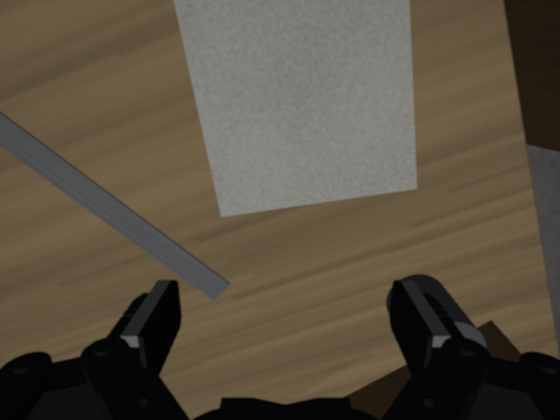

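```bash
cat > h.py <<'E'
import numpy as np, cv2
from scipy.spatial.transform import Rotation as R
from workcell import readout, optics, env
def cap(n,fn=None):
    c=optics.capture(n)
    if fn: cv2.imwrite(f"pics/{fn}.png",c["color"][:,:,::-1])
    return c
def ray(c,uv,st=None):
    p=cv2.undistortPoints(np.array([[uv]],float),c["mtx"],None)[0,0]
    d=np.array([p[0],p[1],1.])
    if "rvec" in c:
        r=cv2.Rodrigues(c["rvec"])[0]; return -r.T@c["tvec"], r.T@d
    T=c["tool_from_camera"]; Rt=R.from_quat(st["tcp_rot"]).as_matrix()
    return st["tool_pos"]+Rt@T[:3,3], Rt@T[:3,:3]@d
def onz(c,uv,z,st=None):
    o,d=ray(c,uv,st); return o+d*(z-o[2])/d[2]
def tri(rs):
    A=np.zeros((3,3));b=np.zeros(3)
    for o,d in rs:
        d=d/np.linalg.norm(d);P=np.eye(3)-np.outer(d,d);A+=P;b+=P@o
    x=np.linalg.solve(A,b)
    return x,[np.linalg.norm(np.cross(x-o,d/np.linalg.norm(d))) for o,d in rs]
def mask(c,lo,hi):
    return cv2.inRange(cv2.cvtColor(c["color"],cv2.COLOR_RGB2HSV),lo,hi)
E
python3 - <<'E'
from h import *
rs=[]
for n in("scene","top"):
    c=cap(n); m=mask(c,(20,150,80),(32,255,255))
    k,_,st,ce=cv2.connectedComponentsWithStats(m)
    ids=[i for i in range(1,k) if st[i,4]>150]; print(n,[(st[i].tolist(),ce[i].round(1).tolist()) for i in ids])
    pts=np.vstack([np.argwhere(np.isin(np.arange(k)[_],[i]))[:,::-1] for i in ids]).astype(np.int32)
    h=cv2.convexHull(pts); el=cv2.fitEllipse(h); print(el)
    rs.append(ray(c,el[0]))
    if n=="top":
        for i in ids:
            pp=np.argwhere(_==i)[:,::-1].astype(np.int32)
            print(ce[i],onz(c,ce[i],.157))
        a,b=[onz(c,ce[i],.157) for i in ids[:2]]; print("perp slot dir",np.degrees(np.arctan2(*(b-a)[1::-1])))
    # blue
    mb=mask(c,(105,150,50),(125,255,255)); cs,_2=cv2.findContours(mb,0,2); q=max(cs,key=cv2.contourArea)
    ap=cv2.approxPolyDP(q,6,True)[:,0]; print("blue",ap.tolist())
print(tri(rs))
t=cap("top"); big=cv2.resize(t["color"][120:320,160:420,::-1],None,fx=3,fy=3,interpolation=cv2.INTER_CUBIC); cv2.imwrite("pics/topz.png",big)
s=cap("scene"); big=cv2.resize(s["color"][110:310,160:420,::-1],None,fx=3,fy=3,interpolation=cv2.INTER_CUBIC); cv2.imwrite("pics/scz.png",big)
E
```

```text
scene [([293, 138, 32, 30, 571], [310.2, 150.5]), ([277, 147, 33, 29, 473], [290.0, 163.8])]
((300.58837890625, 156.70140075683594), (37.84275436401367, 47.662132263183594), 86.06339263916016)
blue [[270, 124], [216, 184], [315, 238], [365, 169], [327, 151], [319, 178], [291, 183], [277, 173], [274, 154], [295, 136]]
top [([267, 230, 47, 29, 738], [292.3, 242.2]), ([260, 255, 46, 30, 728], [280.5, 271.8])]
((286.4656066894531, 256.93896484375), (52.77292251586914, 54.499305725097656), 3.1447813510894775)
[292.28184282 242.2398374 ] [ 0.55878047 -0.02087924  0.157     ]
[280.5260989  271.77747253] [5.03928434e-01 4.39801205e-04 1.57000000e-01]
perp slot dir 158.76066420514923
blue [[229, 201], [220, 258], [238, 270], [234, 276], [260, 277], [256, 246], [282, 225], [302, 229], [317, 247], [318, 266], [302, 288], [331, 288], [342, 268], [348, 271], [354, 224], [341, 195], [248, 185]]
(array([ 0.53203735, -0.01126725,  0.15158591]), [np.float64(0.00096496899992389), np.float64(0.000964968999923891)])
```

View pics/topz.png

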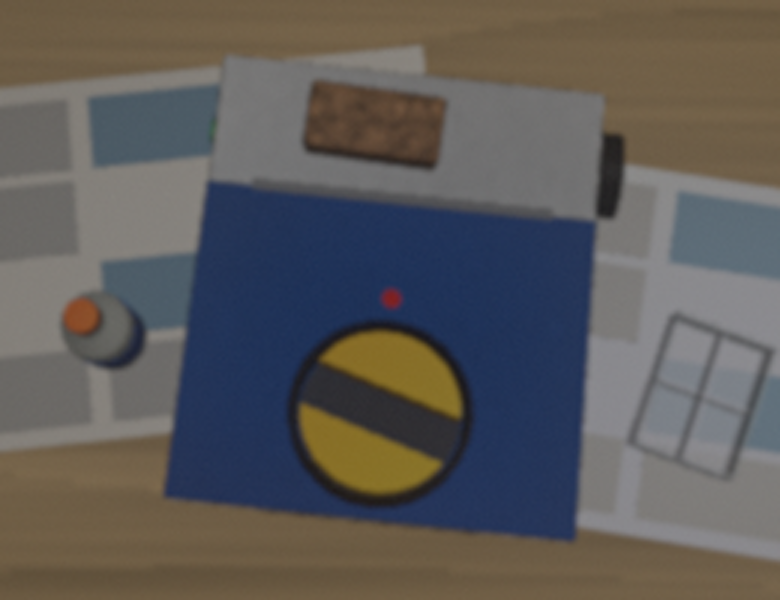

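View pics/scz.png

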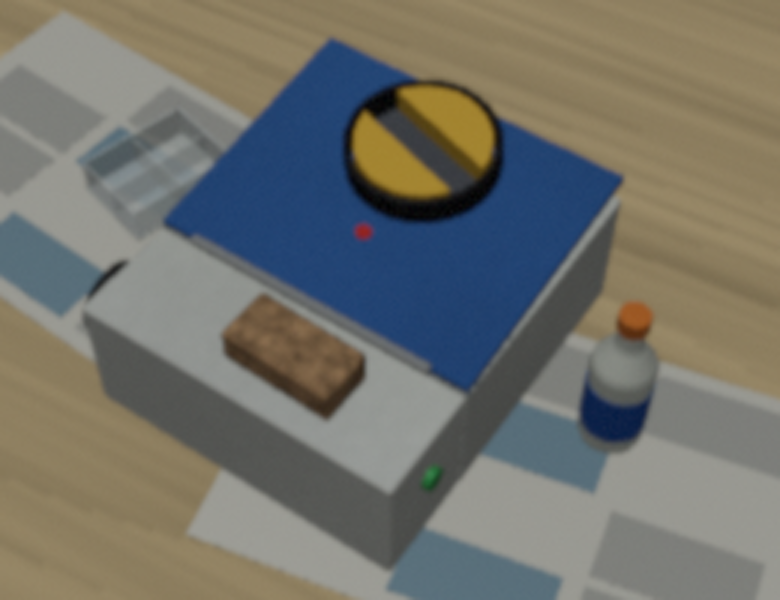

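Run:
```python
from h import *
c=cap("top"); s=cap("scene")
f=lambda p:(160+p[0]/3-.33,120+p[1]/3-.33)
g=lambda p:(160+p[0]/3-.33,110+p[1]/3-.33)
T=lambda p,z:onz(c,f(p),z)
rl,rr=T((225,57),.11),T((604,95),.11)
hl,hr=T((207,181),.118),T((597,219),.118)
fl,fr=T((165,497),.138),T((577,540),.138)
for n,a,b in(("deck",rl,rr),("hinge",hl,hr),("front",fl,fr)):
    d=a-b; print(n,a.round(4),b.round(4),np.linalg.norm(d).round(4),"ydir",np.degrees(np.arctan2(d[1],d[0])).round(2), "mid",((a+b)/2).round(4))
print("scene deck", onz(s,g((388,492)),.11), onz(s,g((85,312)),.11))
print("front corner tri",tri([ray(c,f((165,497))),ray(s,g((620,180)))]),tri([ray(c,f((577,540))),ray(s,g((333,40)))]))
# slot centreline in top: four slot corner points
E1=T((310,384),.155);E2=T((455,437),.155);d=E1-E2;print("slot",np.degrees(np.arctan2(d[1],d[0])),(E1+E2)/2)
st=readout.read_state();print(R.from_quat(st["tcp_rot"]).as_matrix().round(3))
```

```text
deck [0.7719 0.0962 0.11  ] [ 0.7488 -0.1603  0.11  ] 0.2576 ydir 84.86 mid [ 0.7603 -0.0321  0.11  ]
hinge [0.6843 0.1051 0.118 ] [ 0.6619 -0.153   0.118 ] 0.259 ydir 85.06 mid [ 0.6731 -0.0239  0.118 ]
front [0.4778 0.1235 0.138 ] [ 0.4542 -0.134   0.138 ] 0.2587 ydir 84.76 mid [ 0.466  -0.0053  0.138 ]
scene deck [0.77625699 0.09398185 0.11      ] [ 0.75369726 -0.15696779  0.11      ]
front corner tri (array([0.47845255, 0.12273837, 0.13064053]), [np.float64(0.0018529058531398105), np.float64(0.0018529058531397856)]) (array([ 0.45359766, -0.13404092,  0.13238679]), [np.float64(0.0009460321090108797), np.float64(0.0009460321090108849)])
slot 70.64191991154162 [ 0.53231862 -0.01151051  0.155     ]
[[ 0.939  0.     0.344]
 [-0.344 -0.     0.939]
 [ 0.    -1.    -0.   ]]
```

Request:
play_rows(plan=[{"x": 0.021,"z": -0.02,"jaw": 0.062},{"x": 0.021,"z": -0.02,"jaw": 0.062},{"x": 0.021,"z": -0.02,"jaw": 0.062},{"x": 0.021,"z": -0.02,"jaw": 0.062},{"x": 0.021,"z": -0.02,"jaw": 0.062},{"x": 0.021,"z": -0.02,"jaw": 0.062},{"x": 0.021,"z": -0.02,"jaw": 0.062},{"x": 0.021,"z": -0.02,"jaw": 0.062},{"x": 0.021,"z": -0.02,"jaw": 0.062},{"x": 0.021,"z": -0.02,"jaw": 0.062},{"x": 0.021,"z": -0.02,"jaw": 0.062},{"x": 0.021,"z": -0.02,"jaw": 0.062}])

```text
validation failed for argument at $.pl...
```

Request:
play_rows(plan=[{"x": 0.021,"z": -0.02,"jaw": 0.062},{"x": 0.021,"z": -0.02,"jaw": 0.062},{"x": 0.021,"z": -0.02,"jaw": 0.062},{"x": 0.021,"z": -0.02,"jaw": 0.062},{"x": 0.021,"z": -0.02,"jaw": 0.062},{"x": 0.021,"z": -0.02,"jaw": 0.062},{"x": 0.021,"z": -0.02,"jaw": 0.062},{"x": 0.021,"z": -0.02,"jaw": 0.062},{"x": 0.02,"z": -0.02,"jaw": 0.062},{"x": 0.02,"z": -0.02,"jaw": 0.062},{"x": 0.01,"z": -0.01,"jaw": 0.062},{"jaw": 0.062}])

```text
validation failed for argument at $.pl...
```

```bash
cat > look.py <<'E'
from h import *
import sys
st=readout.read_state(); c=cap("wrist",sys.argv[1]); t=cap("top"); s=cap("scene")
cv2.imwrite(f"pics/{sys.argv[1]}t.png",np.hstack([cv2.resize(t["color"][180:320,200:360,::-1],None,fx=2.5,fy=2.5),cv2.resize(s["color"][90:230,220:380,::-1],None,fx=2.5,fy=2.5)]))
M=R.from_quat(st["tcp_rot"]).as_matrix()
print("pos",st["tool_pos"].round(4),"z yaw",np.degrees(np.arctan2(M[1,2],M[0,2])).round(2),"F",st["force"].round(2),"M",st["moment"].round(2),"w",st["grip_width"],"t",st["clock"],"q",st["qpos"].round(2))
print(M.round(3))
d=np.array([0.530,-0.0112,st["tool_pos"][2]])-st["tool_pos"]; print("tool shift",(M.T@d).round(4))
E
python3 look.py w1
```

```text
pos [0.2234 0.6104 0.2453] z yaw 69.9 F [-0.78 -0.06  0.06] M [ 0.01 -0.04  0.01] w 0.0857500618875086 t 0.45 q [-1.21  0.32 -0.07  1.45  0.02  1.37 -0.06]
[[ 0.939  0.     0.344]
 [-0.344 -0.     0.939]
 [ 0.    -1.    -0.   ]]
tool shift [ 5.015e-01  1.000e-04 -4.784e-01]
```

View pics/w1.png

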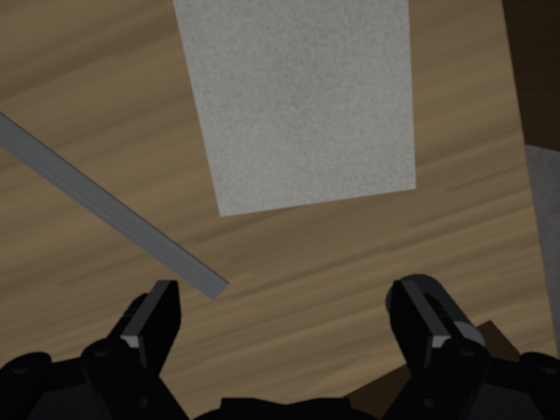

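View pics/w1t.png

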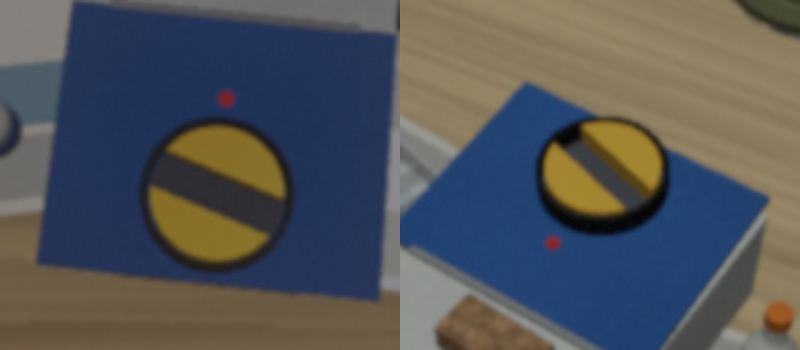

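The call was refused and the arm did not move. I'll try all seven numbers in each row.

Request:
play_rows(plan=[{"ax": 0,"ay": 0,"az": 0,"x": 0.021,"y": 0,"z": -0.02,"jaw": 0.062},{"ax": 0,"ay": 0,"az": 0,"x": 0.021,"y": 0,"z": -0.02,"jaw": 0.062},{"ax": 0,"ay": 0,"az": 0,"x": 0.021,"y": 0,"z": -0.02,"jaw": 0.062},{"ax": 0,"ay": 0,"az": 0,"x": 0.021,"y": 0,"z": -0.02,"jaw": 0.062},{"ax": 0,"ay": 0,"az": 0,"x": 0.021,"y": 0,"z": -0.02,"jaw": 0.062},{"ax": 0,"ay": 0,"az": 0,"x": 0.021,"y": 0,"z": -0.02,"jaw": 0.062},{"ax": 0,"ay": 0,"az": 0,"x": 0.021,"y": 0,"z": -0.02,"jaw": 0.062},{"ax": 0,"ay": 0,"az": 0,"x": 0.021,"y": 0,"z": -0.02,"jaw": 0.062},{"ax": 0,"ay": 0,"az": 0,"x": 0.021,"y": 0,"z": -0.02,"jaw": 0.062},{"ax": 0,"ay": 0,"az": 0,"x": 0.021,"y": 0,"z": -0.02,"jaw": 0.062},{"ax": 0,"ay": 0,"az": 0,"x": 0.021,"y": 0,"z": -0.02,"jaw": 0.062},{"ax": 0,"ay": 0,"az": 0,"x": 0.021,"y": 0,"z": -0.02,"jaw": 0.062}])

```text
clock: 1.6
tool_pos: [0.3781, 0.2971, 0.2457]
tcp_rot: [-0.696, 0.123, -0.124, 0.697]
force: [0.1, -0.3, -0.2]
grip_width: 0.062
```

Request:
play_rows(plan=[{"ax": 0,"ay": 0,"az": 0,"x": 0.021,"y": 0,"z": -0.02,"jaw": 0.062},{"ax": 0,"ay": 0,"az": 0,"x": 0.021,"y": 0,"z": -0.02,"jaw": 0.062},{"ax": 0,"ay": 0,"az": 0,"x": 0.021,"y": 0,"z": -0.02,"jaw": 0.062},{"ax": 0,"ay": 0,"az": 0,"x": 0.021,"y": 0,"z": -0.02,"jaw": 0.062},{"ax": 0,"ay": 0,"az": 0,"x": 0.021,"y": 0,"z": -0.02,"jaw": 0.062},{"ax": 0,"ay": 0,"az": 0,"x": 0.021,"y": 0,"z": -0.02,"jaw": 0.062},{"ax": 0,"ay": 0,"az": 0,"x": 0.021,"y": 0,"z": -0.02,"jaw": 0.062},{"ax": 0,"ay": 0,"az": 0,"x": 0.021,"y": 0,"z": -0.02,"jaw": 0.062},{"ax": 0,"ay": 0,"az": 0,"x": 0.021,"y": 0,"z": -0.02,"jaw": 0.062},{"ax": 0,"ay": 0,"az": 0,"x": 0.021,"y": 0,"z": -0.02,"jaw": 0.062},{"ax": 0,"ay": 0,"az": 0,"x": 0.021,"y": 0,"z": -0.02,"jaw": 0.062},{"ax": 0,"ay": 0,"az": 0,"x": 0.01,"y": 0,"z": -0.01,"jaw": 0.062}])

```text
clock: 2.6
tool_pos: [0.526, -0.0045, 0.2458]
tcp_rot: [0.696, -0.124, 0.126, -0.696]
force: [-0.2, 0.3, 0.5]
grip_width: 0.0622
```

```bash
python3 look.py w2
```

```text
pos [ 0.526  -0.0045  0.2458] z yaw 69.66 F [-0.2   0.33  0.47] M [-0.03  0.01 -0.  ] w 0.06220838843554962 t 2.6 q [-0.55  0.05  0.53  1.78 -0.02  1.32  1.2 ]
[[ 0.938  0.002  0.348]
 [-0.348 -0.002  0.938]
 [ 0.002 -1.    -0.001]]
tool shift [ 0.0061  0.     -0.0048]
```

View pics/w2.png

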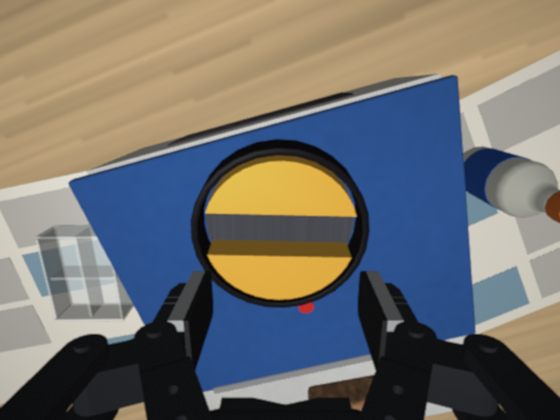

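View pics/w2t.png

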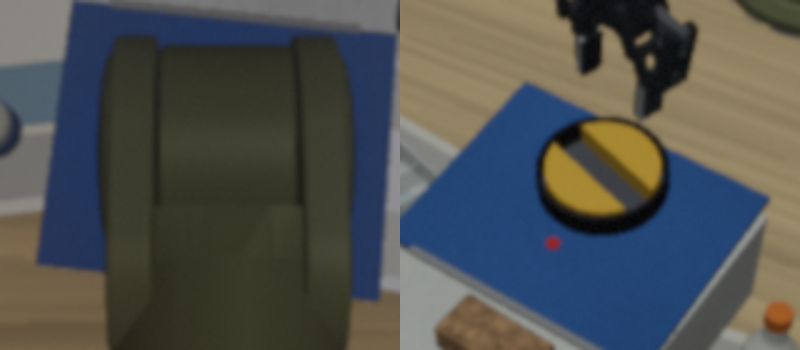

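```bash
cat > fast.py <<'E'
from h import *
st=readout.read_state(); c=cap("wrist"); m=mask(c,(18,140,60),(34,255,255))
k,L,s,ce=cv2.connectedComponentsWithStats(m)
ids=[i for i in range(1,k) if s[i,4]>500]
pts=np.vstack([np.argwhere(L==i)[:,::-1] for i in ids]).astype(np.int32)
el=cv2.fitEllipse(cv2.convexHull(pts)); print(s[ids].tolist(),el)
M=R.from_quat(st["tcp_rot"]).as_matrix()
z=.155
p=onz(c,el[0],z,st); print("centre@155",p.round(4),"tool",(M.T@(p-st["tool_pos"])).round(4))
# slot upper edge: lower boundary of upper half-moon ; floor/wall edges
up=min(ids,key=lambda i:ce[i][1]); cols=np.arange(s[up,0]+15,s[up,0]+s[up,2]-15)
e=[(u,np.where(L[:,u]==up)[0].max()+.5) for u in cols]
vx,vy,x0,y0=cv2.fitLine(np.array(e,np.float32),cv2.DIST_HUBER,0,.01,.01)[:,0]
a=onz(c,(x0-50*vx,y0-50*vy),z,st);b=onz(c,(x0+50*vx,y0+50*vy),z,st); d=b-a
print("edge",(x0,y0),"yaw",np.degrees(np.arctan2(d[1],d[0])))
print("edge tool x", (M.T@((a+b)/2-st["tool_pos"])).round(4))
E
python3 fast.py
```

```text
[[202, 159, 151, 61, 6848], [203, 244, 145, 60, 6739]] ((275.8935546875, 230.95892333984375), (145.757568359375, 155.74696350097656), 88.53316497802734)
centre@155 [ 0.5296 -0.0082  0.155 ] tool [ 0.0067  0.0904 -0.0048]
edge (np.float32(277.8), np.float32(218.2)) yaw 68.20385738877646
edge tool x [-0.002   0.0904 -0.0035]
```

```bash
cat >> fast.py <<'E'
print("--- tilted plane")
bx=np.array([np.cos(np.radians(-5.1)),np.sin(np.radians(-5.1)),0]); 
import sys
th=float(sys.argv[1]) if len(sys.argv)>1 else .1
n=np.cos(th)*np.array([0,0,1])+np.sin(th)*bx
P0=np.array([.673,-.0239,.110])-.145*np.cos(th)*bx+np.array([0,0,.145*np.sin(th)])+.032*n
def onp(uv):
    o,d=ray(c,uv,st); return o+d*((P0-o)@n)/(d@n)
print("expected",P0.round(4))
ey=np.cross(n,bx); ex=np.cross(ey,n)
h=cv2.convexHull(pts)[:,0]
q=np.array([[ (onp(u)-P0)@ex,(onp(u)-P0)@ey] for u in h])
(cc,r)=cv2.minEnclosingCircle((q*1000).astype(np.float32)); C=P0+cc[0]/1000*ex+cc[1]/1000*ey
ell=cv2.fitEllipse((q*1000).astype(np.float32)); print(ell)
print("circle",cc,r,"C",C.round(4))
lo=max(ids,key=lambda i:ce[i][1]); mm=mask(c,(18,140,110),(34,255,255))
for i,f in((up,np.max),(lo,np.min)):
    Q=[]
    for u in cols:
        w=np.where((L[:,u]==i)&(mm[:,u]>0))[0]
        if len(w): x=onp((u,f(w)+(.5 if i==up else -.5)))-P0; Q.append((x@ex*1000,x@ey*1000))
    l=cv2.fitLine(np.array(Q,np.float32),cv2.DIST_HUBER,0,.01,.01)[:,0]
    nn=np.array([-l[1],l[0]]); print("line yaw",np.degrees(np.arctan2(l[1],l[0]))-5.1,"dist from centre mm",(l[2:]-cc)@nn)
print("HSV column",cv2.cvtColor(c["color"],cv2.COLOR_RGB2HSV)[205:265:3,280].tolist())
E
python3 fast.py
```

```text
[[199, 160, 152, 62, 6833], [200, 244, 146, 61, 6730]] ((273.4632263183594, 232.31309509277344), (145.46429443359375, 156.1356658935547), 89.78925323486328)
centre@155 [ 0.5295 -0.0084  0.155 ] tool [ 0.0076  0.0902 -0.0064]
edge (np.float32(281.1), np.float32(219.7)) yaw 68.45524834580944
edge tool x [-0.001   0.0903 -0.0014]
--- tilted plane
expected [ 0.5325 -0.0114  0.1563]
((0.7641957998275757, 1.9463435411453247), (99.5494155883789, 104.26368713378906), 74.78580474853516)
circle (0.531650185585022, 1.6990588903427124) 51.97949981689453 C [ 0.5332 -0.0097  0.1563]
line yaw 67.76559 dist from centre mm 13.517672469395158
line yaw 67.48752 dist from centre mm -15.015375349562657
HSV column [[21, 170, 226], [21, 172, 225], [21, 172, 225], [21, 173, 225], [21, 174, 226], [19, 105, 126], [113, 26, 80], [116, 23, 79], [111, 22, 80], [116, 23, 79], [120, 19, 79], [116, 22, 80], [116, 23, 79], [120, 13, 77], [20, 188, 103], [20, 188, 102], [20, 186, 103], [20, 186, 103], [20, 185, 110], [20, 178, 224]]
```

Run:
```python
from h import *
st=readout.read_state();M=R.from_quat(st["tcp_rot"]).as_matrix();print(st["tool_pos"],M.T@(np.array([.531,-.0104,.19])-st["tool_pos"]),M.round(4))
```

```text
[0.52451816 0.00098737 0.24525546] [ 0.01002473  0.05524274 -0.00852038] [[ 9.396e-01 -4.000e-04  3.423e-01]
 [-3.423e-01  9.000e-04  9.396e-01]
 [-7.000e-04 -1.000e+00  7.000e-04]]
```

Request:
play_rows(plan=[{"ax": 0,"ay": 1.5,"az": 0,"x": 0.005,"y": 0.012,"z": -0.004,"jaw": 0.062},{"ax": 0,"ay": 0,"az": 0,"x": 0.005,"y": 0.012,"z": -0.0045,"jaw": 0.062},{"ax": 0,"ay": 0,"az": 0,"x": 0,"y": 0.012,"z": 0,"jaw": 0.062},{"ax": 0,"ay": 0,"az": 0,"x": 0,"y": 0.012,"z": 0,"jaw": 0.062},{"ax": 0,"ay": 0,"az": 0,"x": 0,"y": 0.007,"z": 0,"jaw": 0.062},{"ax": 0,"ay": 0,"az": 0,"x": 0,"y": 0,"z": 0,"jaw": 0.062},{"ax": 0,"ay": 0,"az": 0,"x": 0,"y": 0,"z": 0,"jaw": 0.062},{"ax": 0,"ay": 0,"az": 0,"x": 0,"y": 0,"z": 0,"jaw": 0.062}])

```text
clock: 3.52
tool_pos: [0.5315, -0.0117, 0.1907]
tcp_rot: [-0.695, 0.132, -0.133, 0.695]
force: [-0.7, 0.7, -0.0]
grip_width: 0.0618
```

```bash
python3 look.py w3; python3 fast.py
```

```text
pos [ 0.5315 -0.0117  0.1907] z yaw 68.42 F [-0.7   0.73 -0.03] M [-0.04 -0.04  0.07] w 0.06184836404544619 t 3.5167 q [-0.53  0.11  0.54  1.84 -0.06  1.21  1.22]
[[ 0.93   0.001  0.368]
 [-0.368  0.     0.93 ]
 [ 0.001 -1.     0.   ]]
tool shift [-0.0016 -0.     -0.0001]
[[188, 159, 201, 79, 11736], [202, 267, 169, 76, 9969]] ((287.1585388183594, 250.29380798339844), (184.64674377441406, 202.361572265625), 85.77505493164062)
centre@155 [ 0.5281 -0.0081  0.155 ] tool [-0.0047  0.036   0.0021]
edge (np.float32(285.7), np.float32(236.5)) yaw 68.34370727727261
edge tool x [-0.012   0.036   0.0014]
--- tilted plane
expected [ 0.5325 -0.0114  0.1563]
((0.4990267753601074, 1.7400791645050049), (98.53592681884766, 103.9476089477539), 76.36637878417969)
circle (0.3651968240737915, 1.6762864589691162) 51.78978729248047 C [ 0.533  -0.0097  0.1563]
line yaw 67.55175 dist from centre mm 13.557653527881502
line yaw 67.857254 dist from centre mm -15.24604782717632
HSV column [[22, 169, 229], [22, 169, 229], [22, 171, 228], [22, 170, 229], [22, 170, 229], [21, 173, 229], [21, 172, 228], [21, 172, 228], [21, 173, 228], [21, 173, 228], [21, 173, 228], [130, 9, 82], [116, 25, 83], [115, 19, 81], [120, 19, 81], [120, 19, 81], [116, 22, 82], [111, 22, 81], [116, 22, 82], [116, 25, 82]]
```

View pics/w3.png

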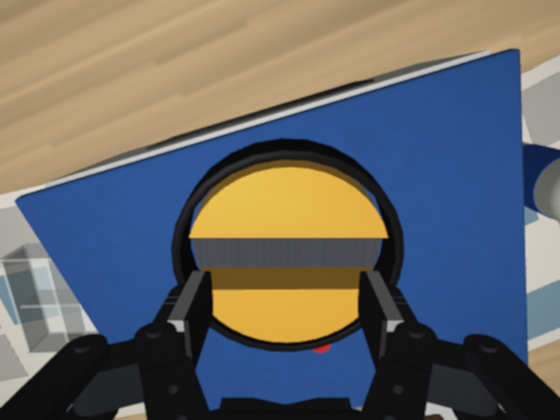

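View pics/w3t.png

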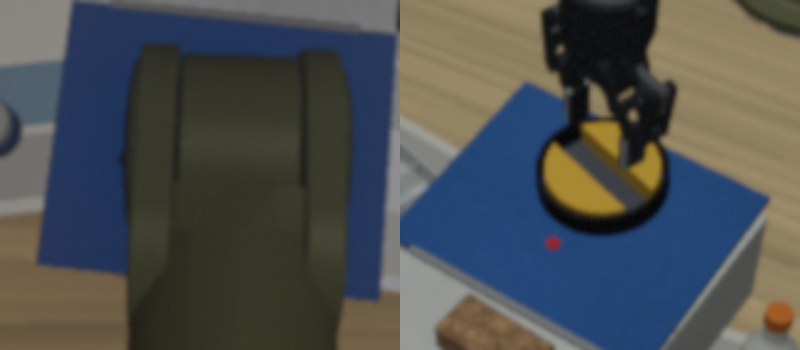

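Request:
play_rows(plan=[{"ax": 0,"ay": 0.5,"az": 0,"x": 0,"y": 0.007,"z": 0.0015,"jaw": 0.062},{"ax": 0,"ay": 0,"az": 0,"x": 0,"y": 0.007,"z": 0,"jaw": 0.062},{"ax": 0,"ay": 0,"az": 0,"x": 0,"y": 0.007,"z": 0,"jaw": 0.062},{"ax": 0,"ay": 0,"az": 0,"x": 0,"y": 0.007,"z": 0,"jaw": 0.062},{"ax": 0,"ay": 0,"az": 0,"x": 0,"y": 0,"z": 0,"jaw": 0.062},{"ax": 0,"ay": 0,"az": 0,"x": 0,"y": 0,"z": 0,"jaw": 0.062}])

```text
clock: 4.22
tool_pos: [0.5312, -0.0105, 0.1615]
tcp_rot: [0.694, -0.136, 0.135, -0.694]
force: [0.8, 0.5, -0.2]
grip_width: 0.0623
```

```bash
python3 look.py w4
```

```text
pos [ 0.5312 -0.0105  0.1615] z yaw 67.9 F [ 0.77  0.53 -0.22] M [ 0.01 -0.01 -0.02] w 0.062324219233416675 t 4.2167 q [-0.53  0.14  0.54  1.87 -0.07  1.16  1.22]
[[ 0.927 -0.001  0.376]
 [-0.376 -0.     0.927]
 [-0.001 -1.    -0.001]]
tool shift [-0.0009  0.     -0.0011]
```

View pics/w4.png

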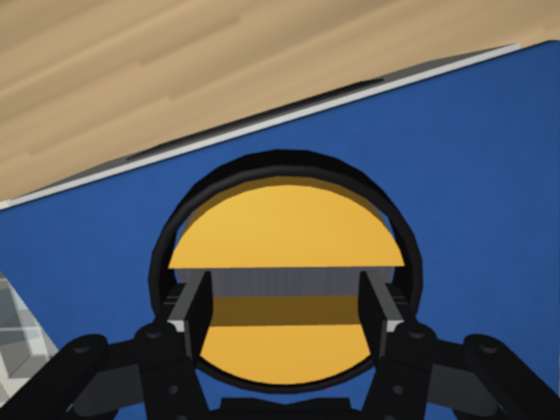

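View pics/w4t.png

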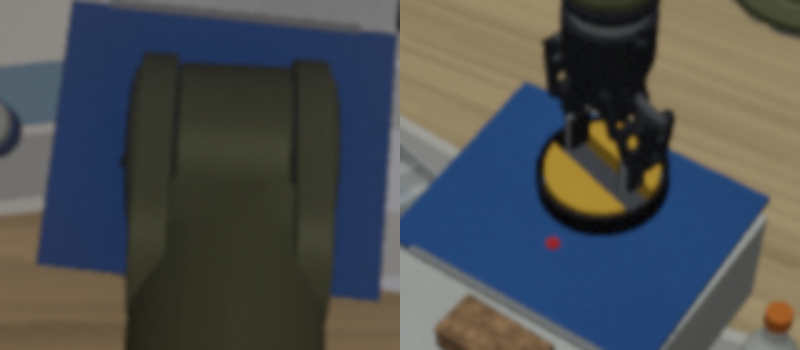

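Request:
play_rows(plan=[{"ax": 0,"ay": 0,"az": 0,"x": 0,"y": 0.004,"z": 0,"jaw": 0.062},{"ax": 0,"ay": 0,"az": 0,"x": 0,"y": 0.004,"z": 0,"jaw": 0.062},{"ax": 0,"ay": 0,"az": 0,"x": 0,"y": 0,"z": 0,"jaw": 0.062},{"ax": 0,"ay": 0,"az": 0,"x": 0,"y": 0,"z": 0,"jaw": 0.062}])

```text
clock: 4.7
tool_pos: [0.5315, -0.0105, 0.154]
tcp_rot: [0.694, -0.136, 0.135, -0.694]
force: [-0.5, 0.1, 0.5]
grip_width: 0.0623
```

Request:
play_rows(plan=[{"ax": 0,"ay": 0,"az": 0,"x": 0,"y": 0.003,"z": 0,"jaw": 0.062},{"ax": 0,"ay": 0,"az": 0,"x": 0,"y": 0.003,"z": 0,"jaw": 0.062},{"ax": 0,"ay": 0,"az": 0,"x": 0,"y": 0,"z": 0,"jaw": 0.062},{"ax": 0,"ay": 0,"az": 0,"x": 0,"y": 0,"z": 0,"jaw": 0.062}])

```text
clock: 5.03
tool_pos: [0.5315, -0.0105, 0.148]
tcp_rot: [0.694, -0.136, 0.135, -0.694]
force: [1.0, 0.9, 0.5]
grip_width: 0.062
```

```bash
python3 look.py w5
```

```text
pos [ 0.5315 -0.0105  0.148 ] z yaw 67.9 F [1.01 0.89 0.46] M [-0.03 -0.01 -0.05] w 0.06199244026514639 t 5.0333 q [-0.52  0.15  0.54  1.88 -0.08  1.13  1.23]
[[ 0.927 -0.001  0.376]
 [-0.376 -0.     0.927]
 [-0.    -1.    -0.   ]]
tool shift [-0.0012  0.     -0.0012]
```

View pics/w5.png

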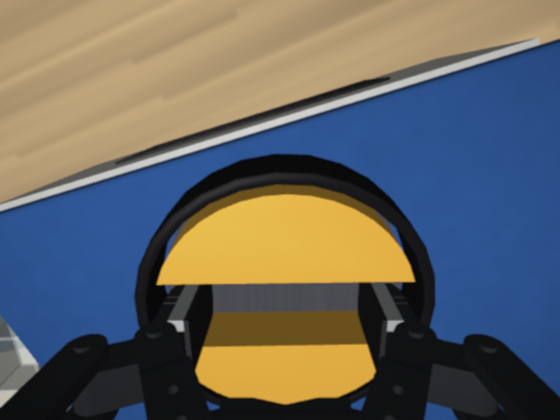

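View pics/w5t.png

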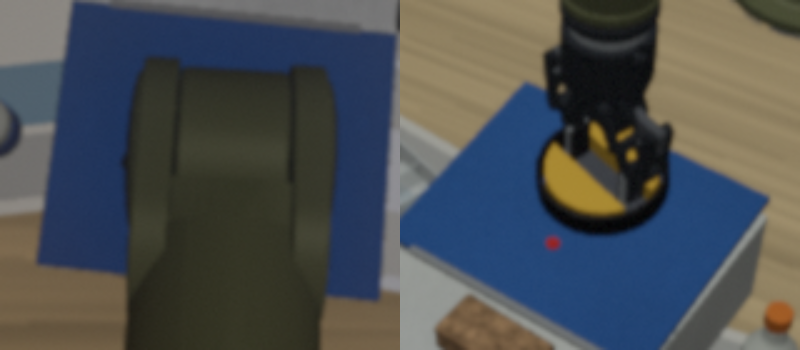

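Request:
play_rows(plan=[{"ax": 0,"ay": 0,"az": 0,"x": -0.001,"y": 0.003,"z": -0.0005,"jaw": 0.062},{"ax": 0,"ay": 0,"az": 0,"x": 0,"y": 0.003,"z": 0,"jaw": 0.062},{"ax": 0,"ay": 0,"az": 0,"x": 0,"y": 0,"z": 0,"jaw": 0.062}])

```text
clock: 5.43
tool_pos: [0.5304, -0.0105, 0.1418]
tcp_rot: [0.694, -0.136, 0.135, -0.694]
force: [0.1, 0.2, 0.0]
grip_width: 0.0619
```

Request:
play_rows(plan=[{"ax": 0,"ay": 0,"az": 0,"x": 0,"y": 0.003,"z": 0,"jaw": 0.062},{"ax": 0,"ay": 0,"az": 0,"x": 0,"y": 0.002,"z": 0,"jaw": 0.062},{"ax": 0,"ay": 0,"az": 0,"x": 0,"y": 0,"z": 0,"jaw": 0.062},{"ax": 0,"ay": 0,"az": 0,"x": 0,"y": 0,"z": 0,"jaw": 0.062}])

```text
clock: 5.77
tool_pos: [0.5304, -0.0106, 0.1373]
tcp_rot: [0.694, -0.136, 0.135, -0.694]
force: [-1.6, 0.5, 2.8]
grip_width: 0.0618
```

Request:
play_rows(plan=[{"ax": 0,"ay": 0,"az": 0,"x": 0,"y": 0.003,"z": 0,"jaw": 0.062},{"ax": 0,"ay": 0,"az": 0,"x": 0,"y": 0.003,"z": 0,"jaw": 0.062},{"ax": 0,"ay": 0,"az": 0,"x": 0,"y": 0,"z": 0,"jaw": 0.062},{"ax": 0,"ay": 0,"az": 0,"x": 0,"y": 0,"z": 0,"jaw": 0.062}])

```text
clock: 6.1
tool_pos: [0.5308, -0.0109, 0.1315]
tcp_rot: [0.694, -0.135, 0.136, -0.694]
force: [-2.1, -1.3, 5.0]
grip_width: 0.0621
```

Request:
play_rows(plan=[{"ax": 0,"ay": 0,"az": 0,"x": 0,"y": 0.002,"z": 0,"jaw": 0.062},{"ax": 0,"ay": 0,"az": 0,"x": 0,"y": 0.002,"z": 0,"jaw": 0.062},{"ax": 0,"ay": 0,"az": 0,"x": 0,"y": 0,"z": 0,"jaw": 0.062},{"ax": 0,"ay": 0,"az": 0,"x": 0,"y": 0,"z": 0,"jaw": 0.062}])

```text
clock: 6.43
tool_pos: [0.5309, -0.0109, 0.1287]
tcp_rot: [-0.694, 0.135, -0.136, 0.694]
force: [-5.2, -1.1, 11.8]
grip_width: 0.0619
```

```bash
python3 look.py w6
```

```text
pos [ 0.5309 -0.0109  0.1287] z yaw 67.89 F [-5.2  -1.15 11.8 ] M [-0.15  1.04  0.01] w 0.06188303322023127 t 6.4333 q [-0.52  0.17  0.53  1.91 -0.1   1.09  1.24]
[[ 0.926  0.001  0.376]
 [-0.376  0.     0.926]
 [ 0.    -1.     0.001]]
tool shift [-0.0007 -0.     -0.0006]
```

View pics/w6.png

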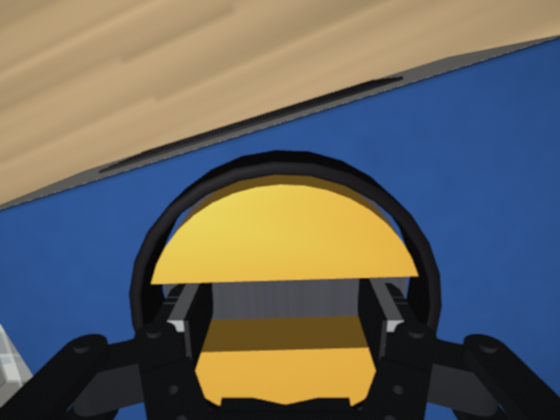

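View pics/w6t.png

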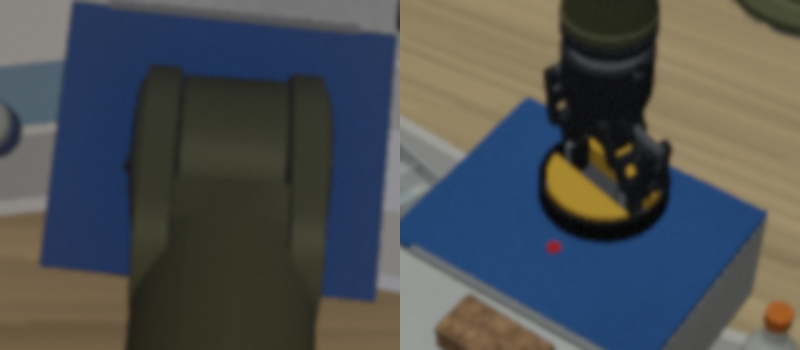

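Request:
play_rows(plan=[{"ax": 0,"ay": 0,"az": 0,"x": -0.001,"y": 0.001,"z": -0.0005,"jaw": 0.062},{"ax": 0,"ay": 0,"az": 0,"x": 0,"y": 0.001,"z": 0,"jaw": 0.062},{"ax": 0,"ay": 0,"az": 0,"x": 0,"y": 0,"z": 0,"jaw": 0.062},{"ax": 0,"ay": 0,"az": 0,"x": 0,"y": 0,"z": 0,"jaw": 0.062}])

```text
clock: 6.92
tool_pos: [0.5308, -0.0109, 0.1279]
tcp_rot: [-0.693, 0.135, -0.137, 0.695]
force: [-4.5, -1.1, 16.9]
grip_width: 0.062
```

Run:
```python
from h import *
s=cap("scene"); t=cap("top")
cv2.imwrite("pics/s7.png",cv2.resize(s["color"][100:260,220:380,::-1],None,fx=3.7,fy=3.7,interpolation=cv2.INTER_CUBIC))
# front corners of panel/rim: blue mask corners in scene
m=mask(s,(105,150,40),(125,255,255));q=max(cv2.findContours(m,0,2)[0],key=cv2.contourArea)[:,0]
R0=np.array([np.cos(np.radians(-5.1)),np.sin(np.radians(-5.1))]);O=np.array([.673,-.0239]);Y=np.array([-R0[1],R0[0]])
r=cv2.Rodrigues(s["rvec"])[0]
for th in(0,.02,.05,.1):
  for sg in(1,-1):
    p=np.r_[O-R0*(.21*np.cos(th))+Y*.13*sg,.118+.21*np.sin(th)]
    print(th,sg,cv2.projectPoints(p[None],s["rvec"],s["tvec"],s["mtx"],None)[0].ravel().round(1))
print("top-left-most by v",q[q[:,1].argmin()],"right-most",q[q[:,0].argmax()])
```

```text
0 1 [367.6 172.9]
0 -1 [270.4 127.1]
0.02 1 [367.9 171.7]
0.02 -1 [270.4 125.8]
0.05 1 [368.2 169.8]
0.05 -1 [270.3 123.8]
0.1 1 [368.7 166.7]
0.1 -1 [270.  120.6]
top-left-most by v [270 131] right-most [364 177]
```

View pics/s7.png

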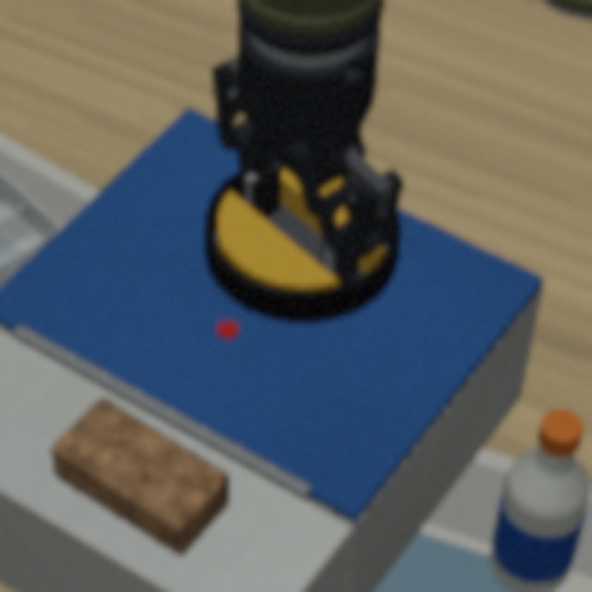

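Request:
play_rows(plan=[{"ax": 0,"ay": 4,"az": 0,"x": 0,"y": 0,"z": 0,"jaw": 0.062},{"ax": 0,"ay": 5,"az": 0,"x": 0,"y": 0,"z": 0,"jaw": 0.062},{"ax": 0,"ay": 5,"az": 0,"x": 0,"y": 0,"z": 0,"jaw": 0.062},{"ax": 0,"ay": 5,"az": 0,"x": 0,"y": 0,"z": 0,"jaw": 0.062},{"ax": 0,"ay": 5,"az": 0,"x": 0,"y": 0,"z": 0,"jaw": 0.062},{"ax": 0,"ay": 0,"az": 0,"x": 0,"y": 0,"z": 0,"jaw": 0.062}])

```text
clock: 7.52
tool_pos: [0.5307, -0.0113, 0.1279]
tcp_rot: [-0.649, 0.277, -0.279, 0.651]
force: [-6.2, -1.9, 17.5]
grip_width: 0.0619
```

```bash
python3 look.py w7
```

```text
pos [ 0.5307 -0.0113  0.1279] z yaw 43.64 F [-6.2  -1.88 17.46] M [-0.2   1.   -0.05] w 0.06192382184957878 t 7.5167 q [-0.55  0.17  0.58  1.91 -0.11  1.09  0.83]
[[ 0.69   0.003  0.724]
 [-0.724  0.001  0.69 ]
 [ 0.001 -1.     0.003]]
tool shift [-0.0006 -0.     -0.0005]
```

View pics/w7.png

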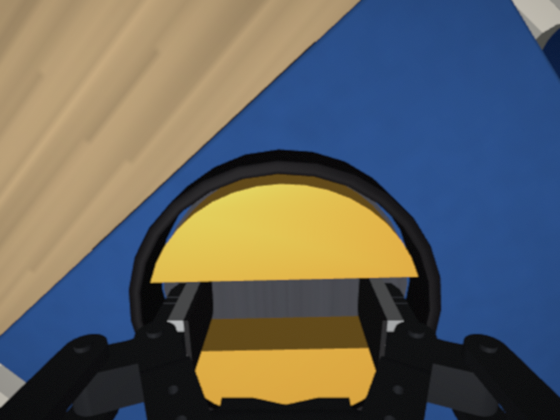

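Request:
play_rows(plan=[{"ax": 0,"ay": 5,"az": 0,"x": 0,"y": 0,"z": 0,"jaw": 0.062},{"ax": 0,"ay": 5,"az": 0,"x": 0,"y": 0,"z": 0,"jaw": 0.062},{"ax": 0,"ay": 5,"az": 0,"x": 0,"y": 0,"z": 0,"jaw": 0.062},{"ax": 0,"ay": 5,"az": 0,"x": 0,"y": 0,"z": 0,"jaw": 0.062},{"ax": 0,"ay": 5,"az": 0,"x": 0,"y": 0,"z": 0,"jaw": 0.062},{"ax": 0,"ay": 5,"az": 0,"x": 0,"y": 0,"z": 0,"jaw": 0.062},{"ax": 0,"ay": 5,"az": 0,"x": 0,"y": 0,"z": 0,"jaw": 0.062},{"ax": 0,"ay": 5,"az": 0,"x": 0,"y": 0,"z": 0,"jaw": 0.062},{"ax": 0,"ay": 3,"az": 0,"x": 0,"y": 0,"z": 0,"jaw": 0.062},{"ax": 0,"ay": 0,"az": 0,"x": 0,"y": 0,"z": 0,"jaw": 0.062}])

```text
clock: 8.5
tool_pos: [0.5302, -0.0107, 0.128]
tcp_rot: [-0.503, 0.497, -0.497, 0.504]
force: [-9.8, -0.3, 20.5]
grip_width: 0.0622
```

```bash
python3 look.py w8
```

```text
pos [ 0.5302 -0.0107  0.128 ] z yaw 0.76 F [-9.79 -0.31 20.5 ] M [-0.08  1.37  0.03] w 0.062215566353143084 t 8.5 q [-0.63  0.18  0.66  1.91 -0.12  1.09  0.09]
[[ 0.013  0.001  1.   ]
 [-1.     0.002  0.013]
 [-0.002 -1.     0.001]]
tool shift [ 0.0005 -0.     -0.0002]
```

View pics/w8.png

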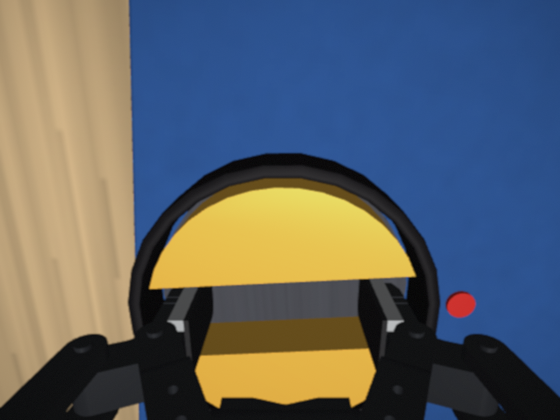

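Request:
play_rows(plan=[{"ax": 0,"ay": 4,"az": 0,"x": 0,"y": 0,"z": 0,"jaw": 0.062},{"ax": 0,"ay": 4,"az": 0,"x": 0,"y": 0,"z": 0,"jaw": 0.062},{"ax": 0,"ay": 4,"az": 0,"x": 0,"y": 0,"z": 0,"jaw": 0.062},{"ax": 0,"ay": 0,"az": 0,"x": 0,"y": 0,"z": 0,"jaw": 0.062},{"ax": 0,"ay": 0,"az": 0,"x": 0,"y": 0,"z": 0,"jaw": 0.062}])

```text
clock: 9.07
tool_pos: [0.5309, -0.0102, 0.1281]
tcp_rot: [0.448, -0.546, 0.546, -0.451]
force: [-7.9, 0.8, 20.0]
grip_width: 0.062
```

```bash
python3 look.py w9; python3 fast.py 0 | grep -A9 tilted
```

```text
pos [ 0.5309 -0.0102  0.1281] z yaw -11.09 F [-7.94  0.84 20.02] M [ 0.04  1.03 -0.01] w 0.06199341719970997 t 9.0667 q [-0.65  0.18  0.68  1.91 -0.13  1.09 -0.11]
[[-0.192  0.003  0.981]
 [-0.981  0.002 -0.192]
 [-0.002 -1.     0.003]]
tool shift [ 0.0011 -0.     -0.0007]
--- tilted plane
expected [ 0.5286 -0.011   0.142 ]
((2.2463228702545166, 4.060873031616211), (96.7029037475586, 102.77685546875), 171.55877685546875)
circle (2.783921241760254, 4.367210865020752) 51.148555755615234 C [ 0.5317 -0.0069  0.142 ]
line yaw -5.6473684 dist from centre mm 13.066377008425691
line yaw -5.7932954 dist from centre mm -15.744070595737885
HSV column [[26, 152, 237], [26, 152, 237], [26, 154, 237], [25, 155, 237], [25, 156, 237], [25, 157, 237], [24, 158, 237], [24, 160, 237], [24, 159, 237], [24, 162, 237], [23, 164, 237], [23, 164, 237], [23, 165, 237], [23, 166, 237], [23, 166, 236], [23, 166, 236], [23, 167, 237], [23, 166, 236], [23, 166, 236], [23, 166, 236]]
```

View pics/w9.png

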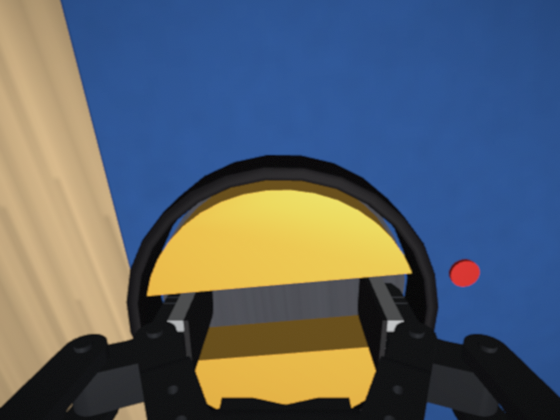

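Request:
play_rows(plan=[{"ax": 0,"ay": 3,"az": 0,"x": 0,"y": 0,"z": 0,"jaw": 0.062},{"ax": 0,"ay": 3,"az": 0,"x": 0,"y": 0,"z": 0,"jaw": 0.062},{"ax": 0,"ay": 0,"az": 0,"x": 0,"y": 0,"z": 0,"jaw": 0.062},{"ax": 0,"ay": 0,"az": 0,"x": 0,"y": 0,"z": 0,"jaw": 0.062}])

```text
clock: 9.6
tool_pos: [0.5308, -0.0104, 0.128]
tcp_rot: [0.429, -0.561, 0.565, -0.427]
force: [-7.7, -3.9, 20.6]
grip_width: 0.0621
```

```bash
python3 look.py w10; python3 fast.py 0 | grep yaw
```

```text
pos [ 0.5308 -0.0104  0.128 ] z yaw -15.53 F [-7.72 -3.92 20.59] M [-1.02  1.22  7.75] w 0.06208582548603399 t 9.6 q [-0.66  0.18  0.69  1.91 -0.12  1.09 -0.19]
[[-0.268  0.002  0.963]
 [-0.963 -0.007 -0.268]
 [ 0.006 -1.     0.004]]
tool shift [ 0.001   0.     -0.0005]
edge (np.float32(281.76517), np.float32(283.867)) yaw -7.4153024354617605
line yaw -7.3485384 dist from centre mm 12.955030260747442
line yaw -7.7678432 dist from centre mm -15.824702911409776
```

Request:
play_rows(plan=[{"ax": 0,"ay": -1,"az": 0,"x": 0,"y": -0.002,"z": 0,"jaw": 0.062},{"ax": 0,"ay": -1,"az": 0,"x": 0,"y": -0.002,"z": 0,"jaw": 0.062},{"ax": 0,"ay": 0,"az": 0,"x": 0,"y": -0.003,"z": 0,"jaw": 0.062},{"ax": 0,"ay": 0,"az": 0,"x": 0,"y": -0.002,"z": 0,"jaw": 0.062},{"ax": 0,"ay": 0,"az": 0,"x": 0,"y": 0,"z": 0,"jaw": 0.062},{"ax": 0,"ay": 0,"az": 0,"x": 0,"y": 0,"z": 0,"jaw": 0.062}])

```text
clock: 10.3
tool_pos: [0.5302, -0.0104, 0.1318]
tcp_rot: [0.434, -0.557, 0.561, -0.433]
force: [8.4, -2.9, -15.6]
grip_width: 0.0615
```

```bash
python3 look.py w11; python3 fast.py 0 | grep yaw
```

```text
pos [ 0.5302 -0.0104  0.1318] z yaw -14.36 F [  8.41  -2.93 -15.59] M [-0.6  -1.69  4.28] w 0.061540810494268815 t 10.3 q [-0.66  0.18  0.69  1.91 -0.12  1.1  -0.18]
[[-0.248  0.002  0.969]
 [-0.969 -0.005 -0.248]
 [ 0.005 -1.     0.003]]
tool shift [ 0.0008  0.     -0.    ]
edge (np.float32(283.0958), np.float32(282.35757)) yaw -5.976222967437927
line yaw -5.995167 dist from centre mm 13.307821173334746
line yaw -5.8089466 dist from centre mm -16.235585880352232
```

View pics/w11.png

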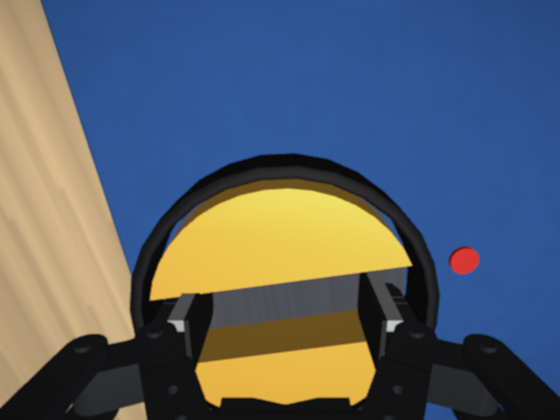

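View pics/w11t.png

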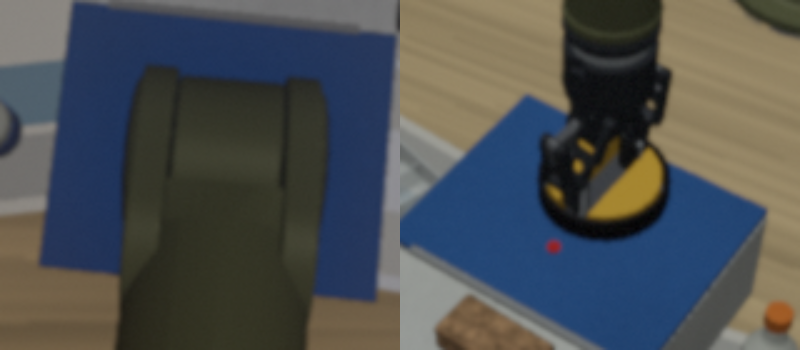

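Request:
play_rows(plan=[{"ax": 0,"ay": -1.5,"az": 0,"x": 0,"y": 0,"z": 0,"jaw": 0.062},{"ax": 0,"ay": -1.5,"az": 0,"x": 0,"y": 0,"z": 0,"jaw": 0.062},{"ax": 0,"ay": -1,"az": 0,"x": 0,"y": 0,"z": 0,"jaw": 0.062},{"ax": 0,"ay": -1,"az": 0,"x": 0,"y": 0,"z": 0,"jaw": 0.062},{"ax": 0,"ay": 0,"az": 0,"x": 0,"y": 0,"z": 0,"jaw": 0.062},{"ax": 0,"ay": 0,"az": 0,"x": 0,"y": 0,"z": 0,"jaw": 0.062}])

```text
clock: 11.0
tool_pos: [0.5297, -0.0108, 0.1346]
tcp_rot: [-0.453, 0.542, -0.542, 0.454]
force: [-0.5, 0.2, 0.2]
grip_width: 0.0624
```

```bash
python3 look.py w12; python3 fast.py 0 | grep yaw
```

```text
pos [ 0.5297 -0.0108  0.1346] z yaw -10.19 F [-0.45  0.23  0.23] M [-0.01  0.01 -0.03] w 0.06238552331182179 t 11.0 q [-0.65  0.17  0.68  1.91 -0.12  1.1  -0.1 ]
[[-0.177  0.001  0.984]
 [-0.984  0.001 -0.177]
 [-0.001 -1.     0.   ]]
tool shift [ 0.0004 -0.      0.0004]
edge (np.float32(284.2), np.float32(277.4)) yaw -5.052496405654935
line yaw -5.0565553 dist from centre mm 13.256084356185164
line yaw -5.013131 dist from centre mm -16.229365791642014
```

Request:
play_rows(plan=[{"ax": 0,"ay": -2,"az": 0,"x": 0,"y": -0.003,"z": 0,"jaw": 0.062},{"ax": 0,"ay": 0,"az": 0,"x": 0,"y": -0.005,"z": 0,"jaw": 0.062},{"ax": 0,"ay": 0,"az": 0,"x": 0,"y": -0.006,"z": 0,"jaw": 0.062},{"ax": 0,"ay": 0,"az": 0,"x": 0,"y": -0.01,"z": 0,"jaw": 0.062},{"ax": 0,"ay": 0,"az": 0,"x": 0,"y": -0.015,"z": 0,"jaw": 0.062},{"ax": 0,"ay": 0,"az": 0,"x": 0,"y": -0.02,"z": 0,"jaw": 0.062},{"ax": 0,"ay": 0,"az": 0,"x": 0,"y": -0.02,"z": 0,"jaw": 0.062},{"ax": 0,"ay": 0,"az": 0,"x": 0,"y": -0.02,"z": 0,"jaw": 0.062},{"ax": 0,"ay": 0,"az": 0,"x": 0,"y": -0.01,"z": 0,"jaw": 0.062},{"ax": 0,"ay": 0,"az": 0,"x": 0,"y": 0,"z": 0,"jaw": 0.062},{"ax": 0,"ay": 0,"az": 0,"x": 0,"y": 0,"z": 0,"jaw": 0.062}])

```text
clock: 12.12
tool_pos: [0.5297, -0.0106, 0.2436]
tcp_rot: [0.463, -0.534, 0.534, -0.464]
force: [0.0, -0.2, -0.1]
grip_width: 0.062
```

```bash
python3 look.py w13; python3 fast.py 0 | grep -A5 tilt
python3 - <<'E'
from h import *
s=cap("scene"); m=mask(s,(105,150,40),(125,255,255));q=max(cv2.findContours(m,0,2)[0],key=cv2.contourArea)[:,0]
print(q[q[:,1].argmin()],q[q[:,0].argmax()])
E
```

```text
pos [ 0.5297 -0.0106  0.2436] z yaw -8.11 F [ 0.03 -0.22 -0.12] M [ 0.03 -0.01 -0.  ] w 0.06202595259619414 t 12.1167 q [-0.68  0.06  0.68  1.77 -0.04  1.32 -0.13]
[[-0.141  0.001  0.99 ]
 [-0.99   0.001 -0.141]
 [-0.001 -1.     0.001]]
tool shift [ 0.0006 -0.      0.0004]
--- tilted plane
expected [ 0.5286 -0.011   0.142 ]
((2.6063807010650635, 1.2951642274856567), (100.59024047851562, 102.96766662597656), 175.10813903808594)
circle (2.549694538116455, 1.8473085165023804) 51.717132568359375 C [ 0.5313 -0.0094  0.142 ]
line yaw -5.2421374 dist from centre mm 14.389687147866631
line yaw -5.2018166 dist from centre mm -15.000031922817056
[270 130] [364 176]
```

View pics/w13.png

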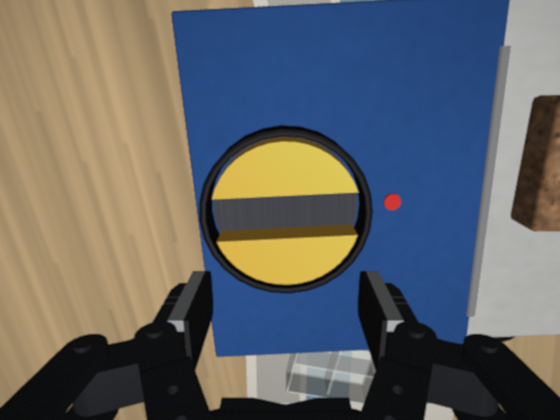

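View pics/w13t.png

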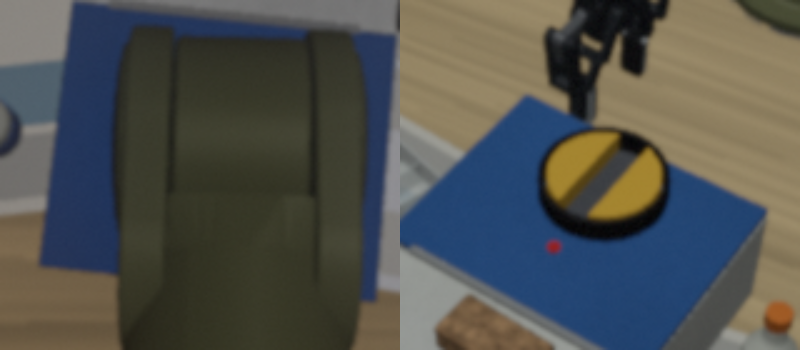

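```bash
python3 -c "
from workcell import env,readout
print(env.hand_in()); print(readout.read_state()['clock'])"
```

```text
the job is handed in; nothing more can be done
None
the job is handed in; nothing more can be done
```

The panel is shut and the fastener is locked. I set the fingertips in the slot, pressed the panel down with about 17–20 N, and turned the fastener clockwise until it hit its stop. I then eased the twist, lifted clear and handed the job in at about 12 s of robot time.

**Stop reached:** the wrist moment rose to 7.75 N m at the end of the turn. After I let go, the slot lay at -5.2°, against -5.1° for the extractor's x axis.

**Panel stays shut:** with the arm clear, its front corner was about 1 px higher in the scene view than when pressed. That is roughly 0.015 rad, within the 0.02 rad expected when locked. The force on the tool read close to zero at that point.

**What did not go cleanly:**
- The first two move calls were refused because I had left numbers out of the rows. They moved nothing.
- While I was easing off, the fingers still jammed in the slot pulled up on the panel with about 16 N. The lock held, and turning the fingers back about 5° freed them.
- While the fingers were twisted hard against the stop, the slot read -7.4°. It read about -5° again once released.

I did not measure the glue bottle, parts box or sanding block afterwards. No move was aimed near them, and nothing looked disturbed in the parts of them visible in the last pictures.

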